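# Stand the balancing rover up on its kickstand and steady it

## Task

The two-wheeled balancing rover lies clamped nose-down in its service dock. Throw the dock's hand lever right over outwards to free the front bumper, swing the rover's kickstand down past its spring's dead centre until it snaps against its stop, and only then take the grab bar on top and tip the rover back until it stands upright on its wheels with the stand's foot down on the base plate. It is nose-heavy and would fall forward again, so finish while still gripping the bar and holding the rover upright and still in the dock; leave the tools and parts around it where they lie.

Things in the scene. Friction and masses are not known exactly. Their poses are not given: they have to be found in the camera images.
- dock: Service dock, screwed down: grey base plate 290 (x) x 214 (y) x 6 mm. Origin: on the worktop below the plate's centre and the rover's axle; x to the rover's nose (away from the arm), y to its left, z up. Each wheel stands on the plate between two 12 mm high chocks. Two saddles at x = 112 carry the bumper bar; a push-pull clamp with a hand lever stands on an ear at x = 112, y = 112 to 185 mm.
- plunger_tip (a point): Inner end of the clamp's 12 mm round plunger, which lies along the dock's y, 52.5 mm above the worktop. Clamped, it reaches about 15 mm in over the left end of the bumper bar and keeps the rover down; the hand lever draws it out to the left (+y) by up to 24 mm.
- rover: Two-wheeled balancing rover, about 0.9 kg, loose: three black decks on posts. Origin: centre of the axle, 45 mm above the plate; x to the nose, y left, z up along the frame. It starts leaning 0.52 rad nose-down (turned about +y). The 90 mm wheels at y = +-85 mm turn freely, so the frame swings about the axle while they stay put. Decks reach back to x = -45 and to y = +-58 mm; top deck at z = 138 mm.
- bumper (a point): Middle of the rover's bumper bar, 12 mm round, along its y to +-85 mm, at x = 103, z = 46 mm in its frame. The rover lies on it at the start, and, nose-heavy, falls back onto it when let go upright.
- grab_bar (a point): Middle of the grab bar on top: 14 mm tube along the rover's y, straight for 80 mm between two posts, at (0, 0, 205) mm in the rover's frame, 67 mm above the top deck; 229 mm above the worktop at the start, 256 mm when upright. About 2 N backward at the bar raises the rover; once it is upright on its stand, about 4 N backward begins to tip it over the stand's foot.
- kickstand (a joint): Kickstand angle, rad: 0 = stowed, level across the rover's back, pointing to its left (+y); 1.66 = down, at its stop. A spring draws it to either end, changing over at about 0.83; at most 0.2 N m. At angle a the leg points along (-0.327 sin a, cos a, -0.945 sin a) in the rover's frame: it swings down and somewhat backward. Its foot meets the base plate just as the rover is upright.
- kickstand_hinge (a point): Kickstand hinge, on the leg's centre line, at (-68, -50, 85) mm in the rover's frame, behind its middle deck.
- kickstand_foot (a point): Centre of the leg's foot, 128 mm from the hinge. The leg is a 10 mm round steel rod; the foot is an 18 mm round rubber cap over its end from 107 mm on. Stowed, the leg lies 18 mm clear behind the decks, its last 20 mm stick out beyond them to the left, and the space above it is free.
- clamp_lever (a joint): Angle of the hand lever, rad: 0 to 0.15 = clamped, nearly upright (at 0 it leans 0.12 rad inwards, to the rover); 1.45 = thrown right over outwards (to the dock's +y), the plunger clear of the bumper bar (clear from 1.25 on). It turns about the dock's x axis, stays where it is left and needs about 0.12 N m.
- lever_hinge (a point): Hinge of the hand lever, at (112, 160, 55) mm in the dock's frame.
- lever_tip (a point): End of the hand lever, 90 mm from its hinge on its centre line: a round black grip, 15 to 20 mm thick, over the last 48 mm, with free space on all sides.
- caliper: Digital caliper lying near the right front, 62 x 205 x 12 mm, origin at its underside; to be left alone.
- battery_3s: Loose battery pack lying at the left, 49 x 133 x 25 mm, origin at its underside; to be left alone.
- flush_cutters: Flush cutters lying at the left front, 45 x 125 x 10 mm, origin at their underside; to be left alone.
- small_driver: Black-handled screwdriver lying on the worktop along the dock's right side, 19 x 150 x 16 mm, origin at its underside; to be left alone.
- motor_0: Loose brushless motor with wire tails standing on the worktop to the left of the dock, 33 x 78 x 44 mm, origin at its underside; to be left alone.

How it is judged (in metres and radians):
On the way:
1. the hand lever is thrown right over (beyond 1.25 rad) and the kickstand is down at its stop (beyond 1.5 rad) while the rover still leans on its bumper (more than 0.4 rad) (value of joint clamp_lever above 1.25 rad and value of joint kickstand above 1.5 rad and angle between rover's own z axis and vertical above 0.4 rad), for 0.2 s.
At the end, for the whole second after the job is handed in: Rover upright within 0.065 rad, still, wheels down between the chocks (axle within 58 mm of the dock origin, square within 0.08 rad, over 2 N on the dock), kickstand beyond 1.5 rad, lever beyond 1.25 rad, gripper holding the bar (over 1.5 N, grasp point within 50 mm of its middle) (angle between rover's own z axis and vertical below 0.065 rad and value of joint kickstand above 1.5 rad and value of joint clamp_lever above 1.25 rad and distance between rover and dock below 0.058 m and z of rover in the frame of dock above 0.046 m and angle between the y axis of rover and the y axis of dock, either way round below 0.08 rad and contact force between rover and dock above 2 N and contact force between the fingers and rover above 1.5 N and distance between the grasp point and grab_bar below 0.05 m and linear speed of rover below 0.03 m/s and angular speed of rover below 0.15 rad/s); the arm keeps its last pose, push and grip.
It fails at once if the digital caliper is moved by more than 25 mm (distance of caliper from where it was at the start of the episode above 0.025 m).
It fails at once if the loose battery pack is moved by more than 25 mm (distance of battery_3s from where it was at the start of the episode above 0.025 m).
It fails at once if the pair of flush cutters is moved by more than 25 mm (distance of flush_cutters from where it was at the start of the episode above 0.025 m).
It fails at once if the black screwdriver is moved by more than 25 mm (distance of small_driver from where it was at the start of the episode above 0.025 m).
It fails at once if the loose motor is moved by more than 25 mm (distance of motor_0 from where it was at the start of the episode above 0.025 m).
It also fails if it takes over 51 s, if anything falls off the work surface, if the arm or the gripper's body presses on something with over 40 N, if the wrist force passes 120 N, or if a joint passes its speed limit or range.

## Robot

A 6-joint arm with a two-finger parallel gripper is mounted at the origin on a cart in front of the work surface, level with it; the furniture and walls round the work are solid. World frame = base frame: x ahead of the robot, y to its left, z up, the work surface at z = 0. Lengths are in mm, angles in degrees, forces in N, time in s.
With the tool pointing down it reaches from about 300 to 850 mm from the base axis. Payload 4.2 kg.
Tool frame: the origin (TCP) lies at the very end of the fingers, on their centre line; the grasp point (between the pads) lies 19 mm behind it (env.grip_point_offset is the distance from the TCP to the grasp point, in mm); z points along the fingers, y is the line along which they close (so a half turn about z gives the same grasp; the last joint's range is limited). The gripper opens to 91 mm and grips with 3 to 60 N. Pads are 32 mm wide; open, the fingers measure 118 mm over their backs; the gripper's body (76 mm by 178 mm) begins 60 mm behind the grasp point.
Start: joints at [-69.271, 18.312, 89.639, -0, 72.044, -1.146], TCP at [214.246, -533.616, 178.976] pointing down, gripper open.
Joint ranges: [-177.97, 177.97], [-48.28, 115.42], [12.27, 149.76], [-77.06, 257.06], [2.81, 150.46], [-146.56, 146.56]. Speed limits (degrees/s): [147.25, 147.25, 180, 180, 180, 180].

## Interface

Orientations are given as [roll, pitch, yaw] about the fixed x, y, z axes, in that order (R = Rz(yaw) Ry(pitch) Rx(roll)).
In Python, from workcell import env gives the robot as it stands. The module is installed in compiled form; this text tells all that it offers.
- The arm moves only by the tool arm_command, never from a script. Its argument "rows" is a list of rows, each an object with "delta_pos": the shift along the tool's x, y, z in mm, a list of three; "roll": the turn about the tool's z in units of 5 degrees (1.0 is 5 degrees); "jaw": the opening in per cent of the stroke, from 0 (shut) to 100 (fully open). A call has 1 to 20 rows; each row is the pose to reach, as a shift and turn from the pose commanded when the call began, along the tool's axes at that moment; what a row does not reach only later rows make up. A row lasts 1/12 s, in which the tool goes at most 41.7 mm and 7.16 degrees, less where a joint would pass 70% of its speed; a pose out of reach is approached as far as the arm can. A call with a gripper value outside its range is refused whole. The fingers move at their own pace and stop on an object; "squeeze" is the grip in N (left out, the last holds). Time passes only in rows, so rows that repeat a pose let the fingers close. It gives the time, the measured TCP pose, the force, the opening and the grip force at its end, in the units of the state.
- env.state(): the state, without advancing time (a new reading comes with each control period).
- env.grab_frame(name): name is "side" or "top" or "wrist"; returns a dict with "img" (420x560x3 uint8, blue, green, red), "z_map" (420x560 float32, mm along the optical axis (not along the pixel's ray), 0 where there is no reading), "fov_y" (degrees; the focal length in pixels is half the picture's height over the tangent of half this angle, whatever the lens; pixels are square), "cx", "cy" (the principal point, pixels), "dist" ([k1, k2, p1, p2, k3] as OpenCV has them; the pictures are not rectified), "R" (3x3) and "t" (3): a world point X has camera coordinates R X + t; the wrist camera has in their place "T_tool_cam" (4x4, takes a point from camera to tool coordinates, whose origin is the TCP and whose axes are the flange's). Camera axes: x right, y down, z forward; pixel columns grow to the right and rows downward; lengths in mm; the calibration is good to about 2 mm. A picture is of the moment at which its call begins: read the wrist's pose just before it.
- env.job_done(): hands the job in; it is judged then, once.
The state is a dict: "time_s": time; "qpos": joint angles; "qvel": joint speeds; "effort": joint torques, N m; "ee_pos": TCP position; "ee_rot": TCP orientation; "force": force on the tool from outside, world axes, zero at the start; "torque": the same for the moment, N m; "gripper_width": finger opening in mm; "gripper_force": force on a finger pad.
Only numpy, scipy, OpenCV 4.12 (cv2) and the standard library are available. Lean on these libraries where they do the work, as an engineer would, in place of code of your own. Each camera call takes 0.05 s, during which the arm holds its last target. There are 200 camera calls.

## Working session

There is one attempt and no reset: what is moved stays moved. The work goes in short steps, Python scripts to look and compute and a tool call to move; the robot and the scene stay as the last step left them, time stands still between calls to the robot, and variables do not carry over. Pictures are saved under pics/ and viewed, at most 10 in all, crops included, and the job is handed in when it is done.

Besides the shell and the picture viewer there is one more tool, called after ">>>" as a command line: name --argument value ..., lists and objects as JSON in quotes. arm_command: Moves the arm, as the interface text tells. Its arguments: {"type":"object","properties":{"rows":{"type":"array"},"squeeze":{"type":"number"}},"required":["rows"]}

```bash
mkdir -p pics; cat > h.py <<'E'
import numpy as np, cv2
from workcell import env
from scipy.spatial.transform import Rotation as Ro
def K(f):
    h=f["img"].shape[0]; fl=h/2/np.tan(np.radians(f["fov_y"])/2)
    return np.array([[fl,0,f["cx"]],[0,fl,f["cy"]],[0,0,1]])
def pose(f,s=None):
    if "R" in f: return np.array(f["R"]),np.array(f["t"])
    T=np.eye(4);T[:3,:3]=Ro.from_euler("xyz",s["ee_rot"],degrees=True).as_matrix();T[:3,3]=s["ee_pos"]
    M=np.linalg.inv(T@np.array(f["T_tool_cam"]));return M[:3,:3],M[:3,3]
def ray(f,uv,s=None):
    R,t=pose(f,s);n=cv2.undistortPoints(np.array([[uv]],float),K(f),np.array(f["dist"],float))[0,0]
    return -R.T@t,R.T@np.array([n[0],n[1],1])
def cloudpt(f,u,v,s=None):
    o,d=ray(f,(u,v),s);return o+d*f["z_map"][int(v),int(u)]
def proj(f,P,s=None):
    R,t=pose(f,s);return cv2.projectPoints(np.atleast_2d(P).astype(float),cv2.Rodrigues(R)[0],t,K(f),np.array(f["dist"],float))[0][:,0]
def tri(*a):
    A=0;b=0
    for o,d in a:
        d=d/np.linalg.norm(d);M=np.eye(3)-np.outer(d,d);A=A+M;b=b+M@o
    return np.linalg.solve(A,b)
E
python3 - <<'E'
from h import *
s=env.state();print(s)
for n in("side","top"):
    f=env.grab_frame(n);cv2.imwrite(f"pics/{n}0.png",f["img"]);np.save(f"{n}0.npy",f,allow_pickle=True)
    R,t=pose(f);print(n,-R.T@t,R,f["fov_y"])
f=env.grab_frame("wrist");print(f["T_tool_cam"])
E
```

```text
{'time_s': 0.0, 'qpos': array([-6.92680154e+01,  1.83507471e+01,  8.97061502e+01,  4.70154103e-05,
        7.20429567e+01, -1.14675871e+00]), 'qvel': array([ 0.01914492,  0.06583168,  0.04258803, -0.05502294,  0.03670191,
       -0.04031685]), 'effort': array([-3.34399056e-04, -4.12458515e+01, -2.31975031e+01,  7.28077255e-02,
        4.56400705e-02, -1.36352282e-04]), 'ee_pos': array([ 214.06447083, -533.06321159,  178.1310233 ]), 'ee_rot': array([-1.79900167e+02, -2.04310512e-03,  2.18787270e+01]), 'force': array([ 0.48093639, -0.12344465, -0.97239286]), 'torque': array([-0.07288153, -0.04401012,  0.01194979]), 'gripper_force': 0.0, 'gripper_width': 91.05197667951688}
side [   5.71242129 1096.67534949  630.38040067] [[-0.90589215 -0.42329492  0.01344702]
 [-0.16891195  0.33200673 -0.92803033]
 [ 0.38836602 -0.84296675 -0.37226186]] 57.325384922754914
top [ 447.18152879  -24.78217237 1246.6911133 ] [[-0.00361233 -0.99982226 -0.01850379]
 [-0.99821472  0.00470846 -0.0595416 ]
 [ 0.05961814  0.01825567 -0.99805431]] 56.564970040597515
[[ 1.66740015e-04 -9.71520270e-01 -2.36956404e-01  6.59216547e+01]
 [ 9.99999368e-01  4.25416001e-04 -1.04053047e-03 -3.26077674e-01]
 [ 1.11170149e-03 -2.36956081e-01  9.71519727e-01 -2.06026622e+02]
 [ 0.00000000e+00  0.00000000e+00  0.00000000e+00  1.00000000e+00]]
```

View pics/side0.png

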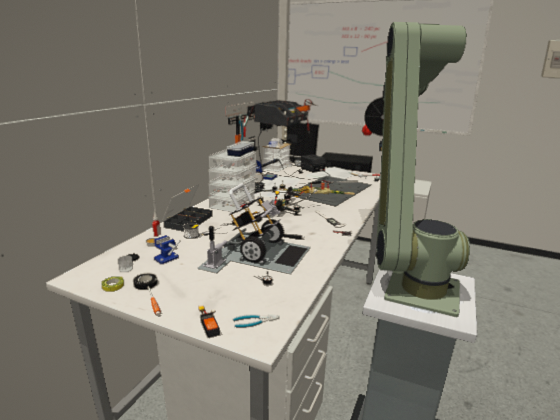

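View pics/top0.png

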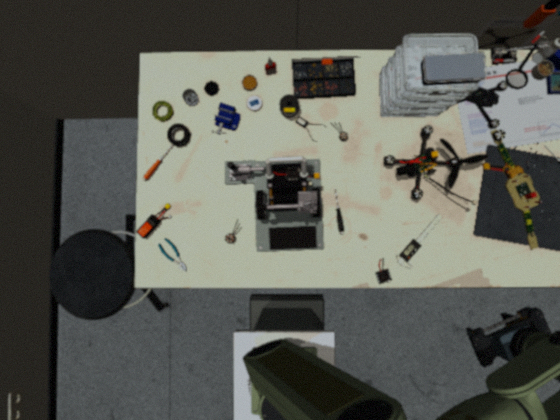

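Side: the rover is nose-down at about (255,225), with the lever grip at (211,232). Top: the dock plate spans about (257..323, 157..250), and the lever is at (245,170). Next I'll enlarge both.

```bash
python3 - <<'E'
import cv2
a=cv2.imread("pics/top0.png")[145:260,215:350];b=cv2.imread("pics/side0.png")[170:280,190:320]
cv2.imwrite("pics/topc.png",cv2.resize(a,None,fx=5,fy=5,interpolation=2))
cv2.imwrite("pics/sidec.png",cv2.resize(b,None,fx=5,fy=5,interpolation=2))
E
```

```text
(no output)
```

View pics/topc.png

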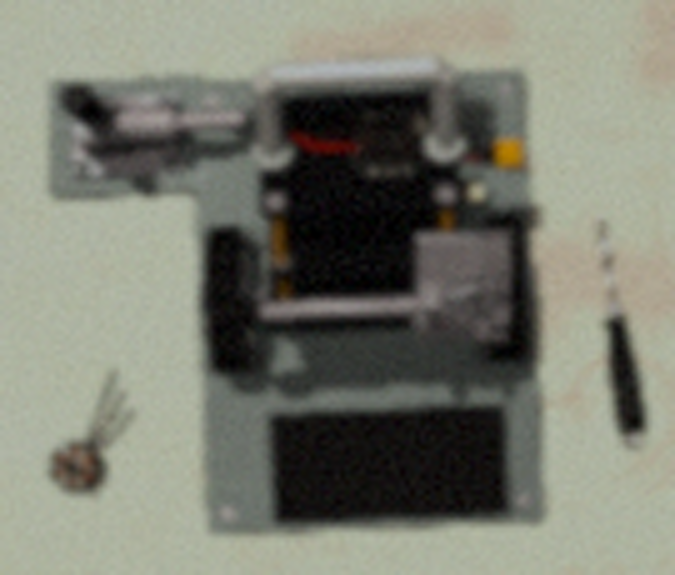

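View pics/sidec.png

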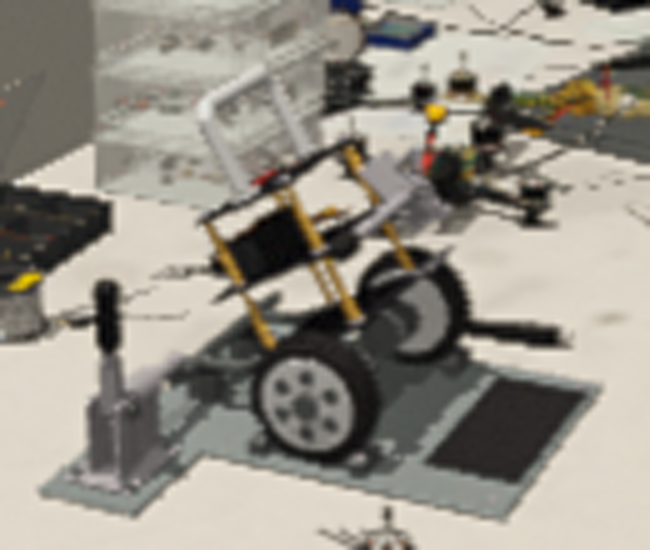

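Top crop: the plate's near corners are at (210,530) and (542,522), and the far right corner is at (525,75). The lever grip is at (78,98), the bar runs from (265,72) to (440,70), and the leg tip is at (262,310). Side crop: the lever tip is at (105,285), the bar ends are at (205,108) and (270,70), and the plate corners are at (505,520) and (602,383).

```bash
cat > m.py <<'E'
from h import *
t=np.load("top0.npy",allow_pickle=True).item();s=np.load("side0.npy",allow_pickle=True).item()
T=lambda u,v:(u/5+215-.4,v/5+145-.4)
S=lambda u,v:(u/5+190-.4,v/5+170-.4)
def onz(f,uv,z):
    o,d=ray(f,uv);return o+d*(z-o[2])/d[2]
if __name__=="__main__":
    for n,c in dict(nl=(210,530),nr=(542,522),fr=(525,75)).items(): print("top",n,onz(t,T(*c),6))
    for n,c in dict(nl=(505,520),nr=(602,383)).items(): print("side",n,onz(s,S(*c),6))
    print("lever",tri(ray(t,T(78,93)),ray(s,S(105,285))))
    print("barL",tri(ray(t,T(265,72)),ray(s,S(205,108))),"barR",tri(ray(t,T(440,70)),ray(s,S(270,70))))
    for n,c in dict(bar=(350,71),leg=(340,308),tip=(268,311),grip=(78,93),deck=(350,240)).items():
        u,v=T(*c);print(n,cloudpt(t,u,v))
E
python3 m.py
```

```text
top nl [403.48470175  85.45827843   6.        ]
top nr [ 407.88943233 -124.91069234    6.        ]
top fr [ 693.70073055 -116.78362142    6.        ]
side nl [396.97887679  92.74809524   6.        ]
side nr [ 408.73793465 -123.9889213     6.        ]
lever [657.52268873 149.09279642 141.32343585]
barL [649.56392318  35.54487514 229.56566712] barR [649.89500249 -56.40072958 231.37833302]
bar [651.25818616  -8.19545884 233.47439863]
leg [532.2027389   -0.9279918  160.80023932]
tip [530.65277002  39.24554718 161.76280281]
grip [657.18962589 148.6132641  147.07034301]
deck [573.21547273  -6.22547677 135.27218129]
```

>>> arm_command --rows '[{"delta_pos":[0,0,-80],"roll":0,"jaw":0},{"delta_pos":[0,0,-150],"roll":0,"jaw":0},{"delta_pos":[0,0,-150],"roll":-2,"jaw":0},{"delta_pos":[362,-268,-150],"roll":-13.92,"jaw":0},{"delta_pos":[362,-268,-150],"roll":-13.92,"jaw":0},{"delta_pos":[362,-268,-150],"roll":-13.92,"jaw":0},{"delta_pos":[362,-268,-150],"roll":-13.92,"jaw":0},{"delta_pos":[362,-268,-150],"roll":-13.92,"jaw":0},{"delta_pos":[362,-268,-150],"roll":-13.92,"jaw":0},{"delta_pos":[362,-268,-150],"roll":-13.92,"jaw":0},{"delta_pos":[362,-268,-150],"roll":-13.92,"jaw":0},{"delta_pos":[362,-268,-150],"roll":-13.92,"jaw":0},{"delta_pos":[362,-268,-150],"roll":-13.92,"jaw":0},{"delta_pos":[362,-268,-150],"roll":-13.92,"jaw":0},{"delta_pos":[579,-406,-150],"roll":-13.92,"jaw":0},{"delta_pos":[579,-406,-150],"roll":-13.92,"jaw":0},{"delta_pos":[579,-406,-150],"roll":-13.92,"jaw":0},{"delta_pos":[579,-406,-150],"roll":-13.92,"jaw":0},{"delta_pos":[579,-406,-150],"roll":-13.92,"jaw":0},{"delta_pos":[579,-406,-150],"roll":-13.92,"jaw":0}]'

```text
time_s: 1.82
ee_pos: [596.8, 55.0, 328.6]
ee_rot: [-180.0, 0.0, 91.5]
force: [1.0, -0.7, 0.7]
gripper_width: 0.7
gripper_force: 0.0
```

```bash
python3 - <<'E'
from h import *
s=env.state();f=env.grab_frame("wrist");cv2.imwrite("pics/w1.png",f["img"]);np.save("w1.npy",(f,s),allow_pickle=True) if 0 else None
import pickle;pickle.dump((f,s),open("w1.pkl","wb"))
print(s["time_s"],s["ee_pos"],s["ee_rot"],s["force"],s["qpos"])
E
```

```text
1.8167 [596.75949701  55.02337367 328.64313755] [-1.79973249e+02  1.78295797e-02  9.14927321e+01] [ 1.01935239 -0.72833336  0.74085486] [ 4.17868808e+00  1.78723148e+01  6.92504315e+01 -1.65777046e-02
  9.29048105e+01  2.68512406e+00]
```

View pics/w1.png

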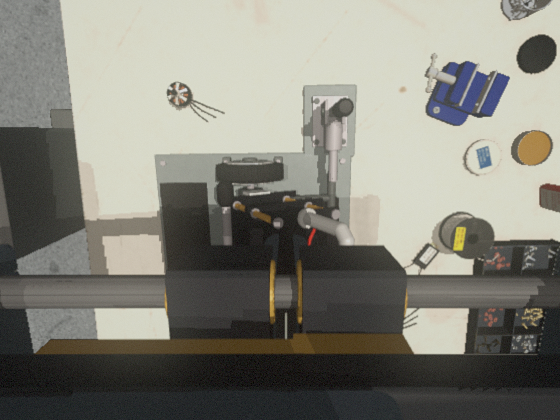

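The wrist view shows the lever grip's end at (345,106), the ear at (305..355, 86..155), the near-left plate corner at (158,155) and the stowed foot cap at (225,193). I'll check these against the model.

```bash
python3 - <<'E'
from h import *
import pickle;from m import t,s as sd,S,T
f,s=pickle.load(open("w1.pkl","rb"))
for n,c in dict(lev=(345,106),foot=(225,193),rod=(227,230)).items(): print(n,cloudpt(f,*c,s))
o,d=ray(f,(158,155),s);print("corner",o+d*(6-o[2])/d[2])
for c in((305,86),(355,86)):
    o,d=ray(f,c,s);print("ear",o+d*(6-o[2])/d[2])
print("lev tri",tri(ray(f,(346,105),s),ray(sd,S(105,285)),ray(t,T(78,93))))
R=Ro.from_euler("z",1.5,degrees=True).as_matrix();O=np.array([547.5,-14,0])
for n,p in dict(footend=(-17,78,158),capstart=(-17,57,158),nl=(-145,107,6),lev0=(112,149,144),lev1=(112,163,145),ear=(84,185,6)).items(): print(n,R@p+O,proj(f,R@p+O,s)[0])
E
```

```text
lev [655.81538151 151.21561766 143.74666096]
foot [532.47153502  59.45763009 166.87981634]
rod [533.57512622  18.56570447 163.97590574]
corner [407.79614375  86.0705467    6.        ]
ear [619.46072065 187.0013433    6.        ]
ear [689.47567222 188.76944438   6.        ]
lev tri [657.06748315 150.56537956 141.91563444]
footend [528.46402351  63.52826323 158.        ] [222.58452093 187.78240697]
capstart [529.01373942  42.5354594  158.        ] [223.39761614 207.0617699 ]
nl [399.74875441  89.16767627   6.        ] [152.35724161 152.69879793]
lev0 [655.5612551  137.88075963 144.        ] [343.96022202 119.19437662]
lev1 [655.19477782 151.87596218 145.        ] [344.64145497 105.2307828 ]
ear [626.62847986 173.13546878   6.        ] [309.68863668  96.57805905]
```

>>> arm_command --rows '[{"delta_pos":[55,30,0],"roll":0,"jaw":0},{"delta_pos":[55,60,0],"roll":0,"jaw":0},{"delta_pos":[55,60,40],"roll":0,"jaw":0},{"delta_pos":[55,60,80],"roll":0,"jaw":0},{"delta_pos":[55,60,120],"roll":0,"jaw":0},{"delta_pos":[55,60,160],"roll":0,"jaw":0},{"delta_pos":[55,60,190],"roll":0,"jaw":0},{"delta_pos":[55,60,213],"roll":0,"jaw":0},{"delta_pos":[55,60,213],"roll":0,"jaw":0},{"delta_pos":[55,60,213],"roll":0,"jaw":0}]'

```text
time_s: 2.7
ee_pos: [653.9, 109.3, 114.9]
ee_rot: [-179.8, 0.0, 91.5]
force: [0.2, -0.5, 0.4]
gripper_width: 0.3
gripper_force: 0.0
```

>>> arm_command --rows '[{"delta_pos":[6,0,0],"roll":0,"jaw":0},{"delta_pos":[12,0,-1],"roll":0,"jaw":0},{"delta_pos":[22,0,-2],"roll":0,"jaw":0},{"delta_pos":[31,0,-3],"roll":0,"jaw":0},{"delta_pos":[42,0,-2],"roll":0,"jaw":0},{"delta_pos":[52,0,0],"roll":0,"jaw":0},{"delta_pos":[62,0,4],"roll":0,"jaw":0},{"delta_pos":[72,0,9],"roll":0,"jaw":0},{"delta_pos":[80,0,16],"roll":0,"jaw":0},{"delta_pos":[88,0,25],"roll":0,"jaw":0},{"delta_pos":[93,0,32],"roll":0,"jaw":0},{"delta_pos":[93,0,32],"roll":0,"jaw":0}]'

```text
time_s: 3.7
ee_pos: [650.7, 203.3, 81.1]
ee_rot: [-179.7, 0.1, 91.5]
force: [0.1, 0.4, -0.0]
gripper_width: 0.6
gripper_force: 0.0
```

>>> arm_command --rows '[{"delta_pos":[2,4,3],"roll":0,"jaw":0},{"delta_pos":[2,4,6],"roll":0,"jaw":0},{"delta_pos":[2,4,6],"roll":0,"jaw":0}]'

```text
time_s: 3.95
ee_pos: [656.4, 204.2, 77.4]
ee_rot: [-180.0, 0.0, 91.4]
force: [0.2, -0.5, -0.5]
gripper_width: 0.6
gripper_force: 0.0
```

```bash
python3 - <<'E'
from h import *
f=env.grab_frame("side");cv2.imwrite("pics/s2.png",cv2.resize(f["img"][170:280,190:320],None,fx=5,fy=5,interpolation=2));print(env.state()["force"])
E
```

```text
[-0.49994754 -0.87122206 -0.74799426]
```

View pics/s2.png

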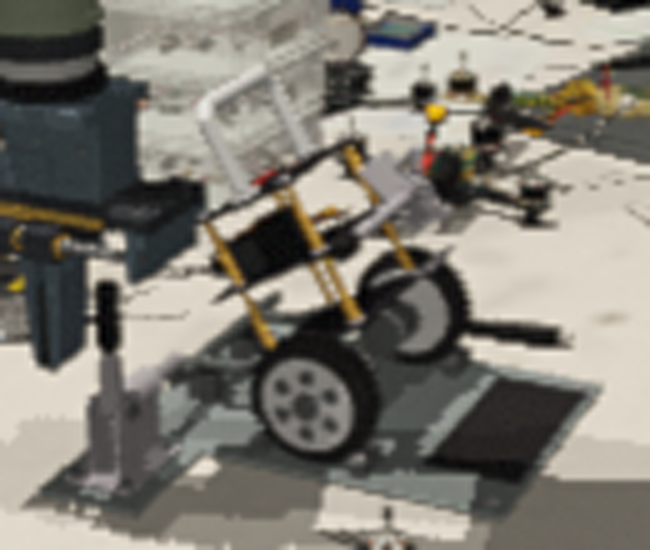

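```bash
python3 - <<'E'
from h import *
s=env.state();f=env.grab_frame("side");p=s["ee_pos"];print(s["gripper_width"],p)
c=lambda q:(proj(f,q)[0]-[190,170])*5
for d in((0,0,0),(0,0,60),(45,0,0),(-45,0,0),(0,0,150)): print(d,c(p+np.array(d)))
print("lever",c(np.array([657,151,142])))
# depth at finger-ish blobs
for u,v in((60,320),(160,240),(107,310)): print((u,v),cloudpt(f,u/5+190,v/5+170))
E
```

```text
0.23137354953475653 [656.3557127  204.15663642  77.72262113]
(0, 0, 0) [ 59.59165364 406.18696265]
(0, 0, 60) [ 54.26742958 319.62115934]
(45, 0, 0) [  1.21537932 391.82303778]
(-45, 0, 0) [119.799964   420.96778687]
(0, 0, 150) [ 46.07912155 183.41283402]
lever [100.68339175 282.9484983 ]
(60, 320) [644.22053993 214.96046016 144.30253158]
(160, 240) [573.5883761  209.22358668 207.8966376 ]
(107, 310) [650.59308399 154.7497189  125.76631381]
```

```bash
python3 - <<'E'
from h import *
f=env.grab_frame("side");P=[]
for v in range(215,262):
    for u in range(190,214):
        if f["z_map"][v,u]>0:
            p=cloudpt(f,u,v)
            if 180<p[1]<250 and 600<p[0]<700: P.append([u,v,*p])
P=np.array(P)
for v in np.unique(P[:,1]):
    q=P[P[:,1]==v]; print(int(v),len(q),int(q[:,0].min()),int(q[:,0].max()),q[:,2:].mean(0).round(),q[:,2].min().round(),q[:,2].max().round())
E
```

```text
215 22 190 211 [637. 227. 212.] 604.0 666.0
216 21 190 210 [639. 227. 209.] 628.0 664.0
217 21 190 210 [639. 227. 206.] 627.0 665.0
218 21 190 210 [637. 231. 204.] 616.0 665.0
219 21 190 210 [631. 238. 205.] 600.0 665.0
220 20 190 209 [634. 237. 201.] 602.0 666.0
221 16 194 209 [632. 231. 195.] 602.0 663.0
222 14 194 207 [643. 220. 186.] 628.0 667.0
223 14 194 207 [649. 213. 179.] 639.0 666.0
224 14 194 207 [650. 212. 175.] 640.0 668.0
225 14 194 207 [650. 212. 172.] 641.0 667.0
226 14 194 207 [649. 213. 169.] 640.0 669.0
227 13 195 207 [648. 212. 166.] 641.0 665.0
228 13 195 207 [649. 212. 162.] 639.0 666.0
229 13 195 207 [648. 213. 159.] 640.0 665.0
230 13 195 207 [649. 213. 156.] 641.0 664.0
231 13 195 207 [648. 213. 153.] 641.0 664.0
232 13 195 207 [650. 212. 149.] 643.0 665.0
233 13 195 207 [650. 212. 145.] 643.0 665.0
234 12 196 207 [649. 211. 142.] 642.0 662.0
235 12 196 207 [649. 211. 138.] 644.0 662.0
236 12 196 207 [649. 212. 135.] 643.0 659.0
237 12 196 207 [650. 211. 131.] 643.0 663.0
238 12 196 207 [650. 211. 128.] 642.0 663.0
239 11 196 206 [651. 213. 125.] 643.0 666.0
240 11 196 206 [651. 213. 122.] 645.0 663.0
241 8 197 204 [650. 216. 120.] 643.0 663.0
242 7 197 203 [652. 218. 117.] 646.0 660.0
243 5 197 201 [654. 219. 114.] 648.0 661.0
```

```bash
python3 - <<'E'
from h import *
s=env.state();f=env.grab_frame("wrist");p=s["ee_pos"];cv2.imwrite("pics/w3.png",f["img"])
print(s["ee_pos"],s["ee_rot"],s["qpos"])
print("tcp px",proj(f,p,s),"grasp",proj(f,p+[0,0,19],s))
T=np.array(f["T_tool_cam"]);k=K(f)
for v in range(130,360,10):
    z=f["z_map"][v,285]; o=(T@np.array([*(ray(f,(285,v),s)[1]*0),1]))[:3] if 0 else 0
    P=cloudpt(f,285,v,s);print(v,round(float(z)),(P-p).round())
E
```

```text
[656.49106095 204.26069645  78.22471699] [1.79970750e+02 2.02203914e-03 9.14411066e+01] [ 1.63297194e+01  3.22842380e+01  8.15760856e+01 -1.03568963e-02
  6.61119282e+01  1.48928040e+01]
tcp px [[286.31976267 246.11847058]] grasp [[286.3571377  256.61816358]]
130 275 [ -3.  69. -77.]
140 277 [ -3.  62. -78.]
150 278 [ -2.  54. -77.]
160 280 [ -2.  46. -78.]
170 282 [ -2.  38. -78.]
180 284 [ -2.  30. -78.]
190 287 [ -2.  22. -78.]
200 288 [ -1.  14. -77.]
210 290 [ -1.   6. -78.]
220 292 [ -1.  -2. -78.]
230 294 [ -1. -11. -78.]
240 290 [ -1. -18. -72.]
250 291 [ -0. -26. -71.]
260 289 [ -0. -33. -67.]
270 291 [  0. -42. -67.]
280 82 [ -1.  34. 130.]
290 81 [ -1.  32. 131.]
300 81 [ -1.  29. 131.]
310 236 [  0. -48. -10.]
320 224 [  0. -48.   3.]
330 213 [  0. -48.  14.]
340 74 [ -1.  25. 140.]
350 71 [ -1.  25. 143.]
```

View pics/w3.png

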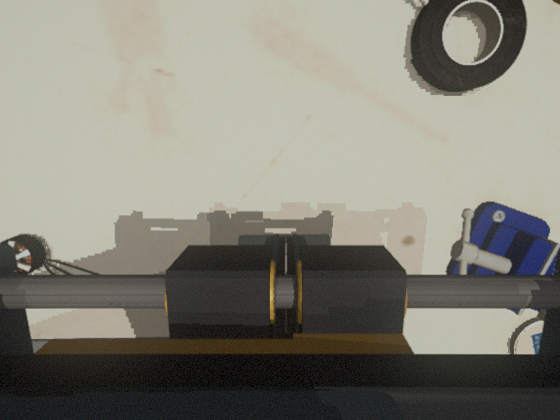

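```bash
cat > tip.py <<'E'
from h import *
def tip(show=True):
    s=env.state();f=env.grab_frame("side");p=s["ee_pos"];z=f["z_map"]
    v,u=np.mgrid[0:420,0:560];n=cv2.undistortPoints(np.stack([u.ravel(),v.ravel()],1)[:,None].astype(float),K(f),np.array(f["dist"],float))[:,0]
    R,t=pose(f);C=np.c_[n,np.ones(len(n))]*z.reshape(-1,1);W=(C-t)@R
    ok=(z.ravel()>0)&(np.abs(W-p)[:,:2].max(1)<110)&(W[:,2]>p[2]-10)&(W[:,2]<p[2]+230)
    return s,W[ok]-p
if __name__=="__main__":
    print(env.grip_point_offset)
    s,D=tip();print(s["ee_pos"],s["gripper_width"])
    for a in range(-10,230,10):
        q=D[(D[:,2]>=a)&(D[:,2]<a+10)]
        q=q[(q[:,1]>-30)]
        if len(q):print(a,len(q),q.min(0).round(),q.max(0).round())
E
python3 tip.py
```

```text
18.8
[656.48115738 204.30026628  78.30925003] 0.22818477105925525
-10 3 [108. -24.  -8.] [110.  -4.  -2.]
0 3 [104. -28.   2.] [107. -23.   4.]
30 14 [-11. -13.  35.] [ 6. 19. 40.]
40 34 [-14. -16.  41.] [ 8. 18. 50.]
50 35 [-15. -16.  50.] [ 8. 21. 60.]
60 34 [-14. -18.  61.] [ 8. 19. 70.]
70 39 [-16. -18.  70.] [10. 20. 79.]
80 39 [-16. -16.  80.] [13. 19. 90.]
90 45 [-18. -16.  90.] [ 12.  18. 100.]
100 19 [-26.   6. 100.] [ 10.  19. 110.]
110 88 [-85. -30. 110.] [ 77.  44. 120.]
120 190 [-86. -30. 120.] [ 79.  41. 130.]
130 166 [-91. -30. 130.] [ 85.  42. 140.]
140 162 [-93. -27. 140.] [ 85.  41. 150.]
150 337 [-93. -29. 150.] [ 87.  40. 160.]
160 99 [-54. -26. 160.] [ 16.  29. 170.]
170 95 [-53. -22. 170.] [ 14.  29. 180.]
180 89 [-54. -22. 180.] [ 18.  27. 190.]
190 70 [-54. -26. 190.] [ 15.  24. 200.]
200 79 [-54. -25. 200.] [ 12.  39. 210.]
210 136 [-53. -29. 210.] [ 22.  40. 220.]
220 103 [-40. -24. 220.] [ 33.  42. 230.]
```

The real finger ends sit about 33 mm above the reported TCP, so the first pass went over the lever without touching it. I'll go back and repeat it 33 mm lower.

>>> arm_command --rows '[{"delta_pos":[0,0,-40],"roll":0,"jaw":0},{"delta_pos":[0,0,-75],"roll":0,"jaw":0},{"delta_pos":[0,0,-75],"roll":0,"jaw":0},{"delta_pos":[-40,0,-75],"roll":0,"jaw":0},{"delta_pos":[-80,0,-75],"roll":0,"jaw":0},{"delta_pos":[-96,0,-75],"roll":0,"jaw":0},{"delta_pos":[-96,0,-75],"roll":0,"jaw":0},{"delta_pos":[-96,0,-40],"roll":0,"jaw":0},{"delta_pos":[-96,0,-4],"roll":0,"jaw":0},{"delta_pos":[-96,0,-4],"roll":0,"jaw":0},{"delta_pos":[-96,0,-4],"roll":0,"jaw":0}]'

```text
time_s: 5.12
ee_pos: [657.3, 109.4, 80.4]
ee_rot: [-179.8, 0.0, 91.5]
force: [0.8, 0.4, 0.5]
gripper_width: 0.4
gripper_force: 0.0
```

>>> arm_command --rows '[{"delta_pos":[6,0,0],"roll":0,"jaw":0},{"delta_pos":[12,0,-1],"roll":0,"jaw":0},{"delta_pos":[22,0,-2],"roll":0,"jaw":0},{"delta_pos":[31,0,-3],"roll":0,"jaw":0},{"delta_pos":[42,0,-2],"roll":0,"jaw":0},{"delta_pos":[42,0,-2],"roll":0,"jaw":0}]'

```text
time_s: 5.62
ee_pos: [657.8, 153.5, 84.5]
ee_rot: [179.9, -0.1, 91.6]
force: [-0.5, 0.5, -1.0]
gripper_width: 0.2
gripper_force: 0.1
```

>>> arm_command --rows '[{"delta_pos":[10,0,2],"roll":0,"jaw":0},{"delta_pos":[20,0,6],"roll":0,"jaw":0},{"delta_pos":[30,0,11],"roll":0,"jaw":0},{"delta_pos":[38,0,18],"roll":0,"jaw":0},{"delta_pos":[46,0,27],"roll":0,"jaw":0},{"delta_pos":[51,0,34],"roll":0,"jaw":0},{"delta_pos":[51,0,36],"roll":0,"jaw":0},{"delta_pos":[51,0,36],"roll":0,"jaw":0}]'

```text
time_s: 6.28
ee_pos: [655.8, 202.5, 46.7]
ee_rot: [-179.9, -0.0, 91.5]
force: [0.3, -1.0, -0.1]
gripper_width: 0.2
gripper_force: 0.0
```

```bash
python3 - <<'E'
from h import *
f=env.grab_frame("side");cv2.imwrite("pics/s4.png",cv2.resize(f["img"][170:280,170:320],None,fx=5,fy=5,interpolation=2));print(env.state()["force"])
E
```

```text
[ 0.43557688 -0.40628249  0.66208441]
```

View pics/s4.png

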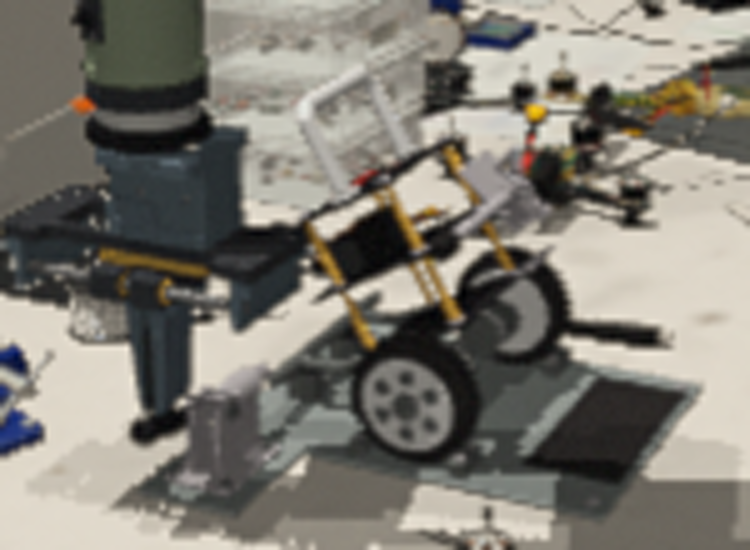

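The side picture shows the lever thrown over, with its grip at (160,425) under the fingertips. I'll press a little further to be sure of the stop, then retreat up.

>>> arm_command --rows '[{"delta_pos":[2,0,3],"roll":0,"jaw":0},{"delta_pos":[2,0,6],"roll":0,"jaw":0},{"delta_pos":[2,0,6],"roll":0,"jaw":0}]'

```text
time_s: 6.58
ee_pos: [657.2, 203.4, 45.0]
ee_rot: [179.8, -0.0, 91.5]
force: [-3.2, -1.5, 10.9]
gripper_width: 0.4
gripper_force: 5.5
```

The wrist force reads 10.9 N upward, so the lever is at its stop. Now I'll go up and over to the kickstand's foot.

>>> arm_command --rows '[{"delta_pos":[0,0,-40],"roll":0,"jaw":0},{"delta_pos":[0,0,-80],"roll":0,"jaw":0},{"delta_pos":[0,0,-120],"roll":0,"jaw":0},{"delta_pos":[0,0,-160],"roll":0,"jaw":0},{"delta_pos":[-30,-28,-175],"roll":0,"jaw":0},{"delta_pos":[-58,-55,-175],"roll":0,"jaw":0},{"delta_pos":[-86,-80,-175],"roll":0,"jaw":0},{"delta_pos":[-114,-106,-175],"roll":0,"jaw":0},{"delta_pos":[-142,-131,-175],"roll":0,"jaw":0},{"delta_pos":[-142,-131,-175],"roll":0,"jaw":0},{"delta_pos":[-142,-131,-175],"roll":0,"jaw":0}]'

```text
time_s: 7.5
ee_pos: [528.3, 57.3, 217.9]
ee_rot: [179.9, -0.0, 91.3]
force: [-0.0, 0.7, 0.3]
gripper_width: 0.3
gripper_force: 0.0
```

```bash
python3 - <<'E'
from m import *
for c in((430,250),(460,250),(500,250),(430,290),(460,290),(500,290),(430,330),(460,330)): print(c,cloudpt(t,*T(*c)).round())
import pickle
st=env.state();f=env.grab_frame("wrist");p=st["ee_pos"];print(p,st["force"])
# rod & cap & lever by wrist depth
def W(u,v):return cloudpt(f,u,v,st)
pts=[(u,v,*W(u,v)) for v in range(60,420,4) for u in range(0,560,4) if f["z_map"][v,u]>0]
P=np.array(pts);q=P[(P[:,4]>150)&(P[:,4]<175)&(P[:,2]>510)&(P[:,2]<548)&(P[:,3]>-20)]
print(q[:,2:].round()[:40])
q=P[(P[:,2]>635)&(P[:,2]<680)&(P[:,3]>170)&(P[:,4]>15)];print("lever",q[:,2:].round())
E
```

```text
(430, 250) [564. -51. 169.]
(460, 250) [564. -68. 169.]
(500, 250) [563. -90. 168.]
(430, 290) [543. -51. 153.]
(460, 290) [542. -68. 163.]
(500, 290) [542. -90. 157.]
(430, 330) [519. -51. 169.]
(460, 330) [524. -70. 101.]
[528.25143243  57.25507472 217.87717449] [-0.01744358  0.71843826  0.33478521]
[[529.  72. 161.]
 [532.  72. 161.]
 [526.  70. 164.]
 [529.  70. 165.]
 [532.  70. 166.]
 [535.  70. 163.]
 [523.  66. 162.]
 [526.  67. 166.]
 [529.  67. 167.]
 [532.  67. 167.]
 [535.  67. 165.]
 [538.  67. 162.]
 [523.  63. 162.]
 [526.  64. 166.]
 [529.  64. 167.]
 [532.  64. 167.]
 [535.  64. 166.]
 [539.  64. 164.]
 [524.  60. 164.]
 [527.  61. 166.]
 [530.  61. 167.]
 [533.  61. 167.]
 [536.  61. 167.]
 [539.  61. 164.]
 [524.  57. 163.]
 [527.  58. 167.]
 [530.  58. 167.]
 [533.  58. 166.]
 [536.  58. 167.]
 [539.  57. 163.]
 [524.  54. 164.]
 [527.  55. 167.]
 [530.  55. 167.]
 [533.  56. 168.]
 [536.  56. 168.]
 [539.  55. 164.]
 [524.  51. 164.]
 [527.  52. 166.]
 [530.  52. 168.]
 [533.  52. 166.]]
lever [[646. 193.  68.]
 [648. 192.  72.]
 [651. 192.  73.]
 [655. 192.  74.]
 [659. 192.  73.]
 [650. 189.  69.]
 [653. 189.  70.]
 [657. 189.  69.]
 [650. 186.  68.]
 [654. 186.  69.]
 [658. 186.  68.]
 [647. 183.  67.]
 [650. 182.  70.]
 [654. 183.  68.]
 [658. 183.  68.]
 [647. 179.  68.]
 [651. 179.  68.]
 [655. 179.  68.]
 [658. 179.  69.]
 [648. 176.  67.]
 [652. 176.  68.]
 [655. 176.  68.]
 [660. 176.  66.]
 [648. 173.  58.]
 [649. 172.  66.]
 [651. 172.  69.]
 [656. 172.  68.]
 [660. 172.  66.]]
```

>>> arm_command --rows '[{"delta_pos":[1,3,40],"roll":0,"jaw":0},{"delta_pos":[1,3,80],"roll":0,"jaw":0},{"delta_pos":[1,3,80],"roll":0,"jaw":0},{"delta_pos":[1,3,80],"roll":0,"jaw":0}]'

```text
time_s: 7.88
ee_pos: [531.7, 60.2, 135.7]
ee_rot: [-179.8, 0.0, 91.5]
force: [0.6, 0.4, 1.1]
gripper_width: 0.5
gripper_force: 0.0
```

>>> arm_command --rows '[{"delta_pos":[0,0,4],"roll":0,"jaw":0},{"delta_pos":[-2,-7,12],"roll":0,"jaw":0},{"delta_pos":[-5,-14,20],"roll":0,"jaw":0},{"delta_pos":[-8,-21,26],"roll":0,"jaw":0},{"delta_pos":[-12,-28,32],"roll":0,"jaw":0},{"delta_pos":[-12,-28,32],"roll":0,"jaw":0}]'

```text
time_s: 8.38
ee_pos: [503.1, 46.0, 105.0]
ee_rot: [-180.0, 0.0, 91.5]
force: [-1.1, 0.2, 0.9]
gripper_width: 0.3
gripper_force: 0.6
```

```bash
cat > leg.py <<'E'
from h import *
def cloud(n):
    s=env.state();f=env.grab_frame(n);z=f["z_map"];v,u=np.mgrid[0:420,0:560]
    q=cv2.undistortPoints(np.stack([u.ravel(),v.ravel()],1)[:,None].astype(float),K(f),np.array(f["dist"],float))[:,0]
    R,t=pose(f,s);W=(np.c_[q,np.ones(len(q))]*z.reshape(-1,1)-t)@R
    return s,W[z.ravel()>0]
if __name__=="__main__":
    d=np.array([1,.026,0]);
    s,W=cloud("wrist");print(s["ee_pos"],s["force"])
    # leg plane: through hinge, spanned by y and (-.7535,0,-.6577)
    h=np.array([533,-64,158.5]);D=W-h;n=np.array([.6577,0,-.7535]);e=np.array([-.7535,0,-.6577])
    k=np.abs(D@n)<12;r=np.hypot(D[:,1],D@e);a=np.arctan2(D@e,D[:,1]);k&=(r>50)&(r<140)&(a>-.2)
    H,_=np.histogram(a[k],np.arange(-.2,2,.1));print(H)
E
python3 leg.py
```

```text
[503.13322849  46.02446008 105.04691705] [-1.1248594   0.19049333  0.91263175]
[  0   0   0  46  97 232  19   0   0   0   0   0   0   0   0   0   0   0
   0   0   0]
```

The leg is following at about 0.37 rad, so I'll continue through dead centre.

>>> arm_command --rows '[{"delta_pos":[-5,-7,5],"roll":0,"jaw":0},{"delta_pos":[-11,-13,10],"roll":0,"jaw":0},{"delta_pos":[-17,-19,15],"roll":0,"jaw":0},{"delta_pos":[-24,-25,20],"roll":0,"jaw":0},{"delta_pos":[-30,-28,23],"roll":0,"jaw":0},{"delta_pos":[-36,-31,25],"roll":0,"jaw":0},{"delta_pos":[-42,-34,27],"roll":0,"jaw":0},{"delta_pos":[-48,-37,29],"roll":0,"jaw":0},{"delta_pos":[-48,-37,29],"roll":0,"jaw":0},{"delta_pos":[-48,-37,29],"roll":0,"jaw":0}]'

```text
time_s: 9.27
ee_pos: [468.6, -2.6, 76.0]
ee_rot: [180.0, -0.0, 91.4]
force: [0.5, 0.7, 0.3]
gripper_width: 0.4
gripper_force: 0.0
```

```bash
python3 leg.py
```

```text
[468.58252853  -2.59418824  75.96043232] [0.45462942 0.66644032 0.30177384]
[ 0  0  0  0  0  0  0  0 10 99 14  0  0  0  0  0  0  0  0  0  0]
```

>>> arm_command --rows '[{"delta_pos":[0,0,-40],"roll":0,"jaw":0},{"delta_pos":[0,0,-80],"roll":0,"jaw":0},{"delta_pos":[0,0,-120],"roll":0,"jaw":0},{"delta_pos":[0,0,-160],"roll":0,"jaw":0},{"delta_pos":[0,0,-200],"roll":0,"jaw":0},{"delta_pos":[0,0,-220],"roll":0,"jaw":0},{"delta_pos":[0,0,-220],"roll":0,"jaw":0}]'

```text
time_s: 9.9
ee_pos: [471.5, -2.0, 301.6]
ee_rot: [179.3, 0.0, 91.5]
force: [0.5, -0.3, -0.1]
gripper_width: 0.3
gripper_force: 0.0
```

```bash
python3 - <<'E'
from leg import *
h=np.array([533,-64,158.5]);n=np.array([.6577,0,-.7535]);e=np.array([-.7535,0,-.6577])
for c in("wrist","side"):
    s,W=cloud(c);D=W-h
    k=np.abs(D@n)<12;r=np.hypot(D[:,1],D@e);a=np.arctan2(D@e,D[:,1]);k&=(r>60)&(r<140)&(a>-.2)
    print(c,np.histogram(a[k],np.arange(-.2,2,.1))[0])
    for lo in(.5,.8,1.4,1.6): 
        q=W[k&(a>lo)&(a<lo+.3)]
        if len(q):print(lo,q.mean(0).round(),q.min(0).round(),q.max(0).round())
f=env.grab_frame("side");cv2.imwrite("pics/s5.png",cv2.resize(f["img"][170:290,180:330],None,fx=5,fy=5,interpolation=2))
E
```

```text
wrist [ 0  0  0  0  0  0  0  0  0  0  0  0  0  0  0  0  0  0 16  8  0]
1.4 [458. -72.  93.] [437. -73.  74.] [475. -71. 111.]
1.6 [464. -73.  99.] [437. -78.  74.] [476. -71. 112.]
side [ 0  0  0  0  0  0  0  0  0  0  0  0  0  0  0  0  0  0 39 34  0]
1.4 [452. -75.  87.] [430. -81.  68.] [485. -67. 115.]
1.6 [457. -77.  91.] [430. -84.  65.] [491. -67. 118.]
```

View pics/s5.png

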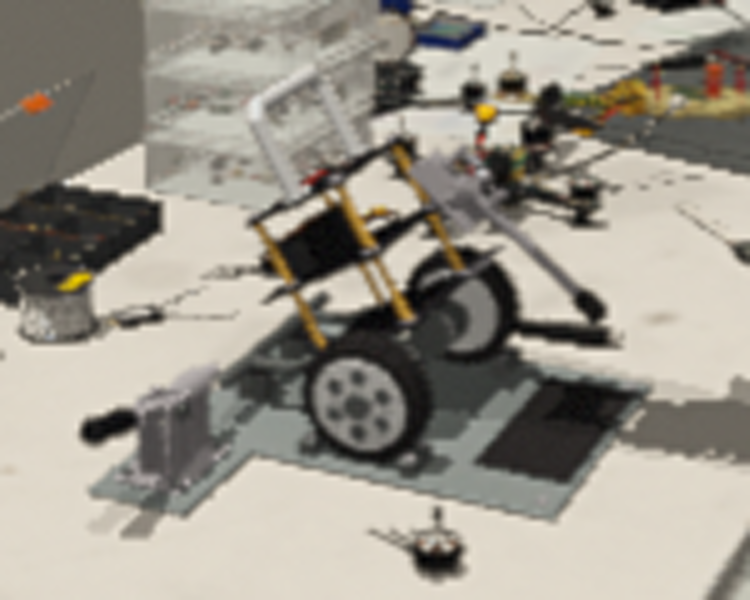

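The side view confirms both: the lever is thrown over with its grip at (110,425), and the stand is down with its foot at (590,305). Next I'll locate the bar from the side and top depth.

```bash
python3 - <<'E'
from leg import *
for c in("side","top"):
    s,W=cloud(c)
    k=(np.abs(W[:,0]-650)<30)&(W[:,2]>218)&(W[:,2]<245)&(np.abs(W[:,1]+10)<60);q=W[k]
    print(c,len(q),np.percentile(q,[3,50,97],axis=0).round(1))
    for y in(-50,-30,-10,10,30):
        w=q[np.abs(q[:,1]-y)<8]
        if len(w):print(y,w.mean(0).round(1),w.max(0).round(1))
print(s["ee_pos"])
E
```

```text
side 84 [[ 6.394e+02 -5.760e+01  2.193e+02]
 [ 6.460e+02 -2.000e-01  2.291e+02]
 [ 6.523e+02  4.350e+01  2.352e+02]]
-50 [647.3 -51.6 225.5] [654.5 -42.  234.3]
-30 [648.6 -31.4 231.9] [653.8 -23.5 234.9]
-10 [645.8 -10.6 230.3] [650.9  -3.2 235.1]
10 [646.    9.5 230.8] [651.7  15.2 235.2]
30 [646.   30.7 228.9] [652.5  37.2 235.8]
top 232 [[640.3 -61.9 221.2]
 [650.  -11.9 233. ]
 [658.5  38.5 237.8]]
-50 [651.2 -50.7 232.4] [658.9 -43.3 238.7]
-30 [651.8 -28.9 233.9] [659.5 -22.3 238.5]
-10 [650.7 -10.6 233.5] [656.5  -3.9 238.3]
10 [650.   10.8 233.1] [656.8  17.2 238. ]
30 [646.6  29.5 231.7] [656.   36.  236.9]
[467.66872194  -2.02741188 294.35214194]
```

>>> arm_command --rows '[{"delta_pos":[-3,40,0],"roll":0,"jaw":70},{"delta_pos":[-6,80,0],"roll":0,"jaw":70},{"delta_pos":[-9,120,0],"roll":0,"jaw":70},{"delta_pos":[-12,160,0],"roll":0,"jaw":70},{"delta_pos":[-13,182,0],"roll":0,"jaw":70},{"delta_pos":[-13,182,0],"roll":0,"jaw":70},{"delta_pos":[-13,182,0],"roll":0,"jaw":70}]'

```text
time_s: 10.73
ee_pos: [650.8, -10.5, 292.7]
ee_rot: [-179.7, -0.0, 91.5]
force: [-0.4, 0.2, -0.4]
gripper_width: 43.9
gripper_force: 0.0
```

>>> arm_command --rows '[{"delta_pos":[0,0,30],"roll":0,"jaw":70},{"delta_pos":[0,0,60],"roll":0,"jaw":70},{"delta_pos":[0,0,60],"roll":0,"jaw":70},{"delta_pos":[0,0,60],"roll":0,"jaw":70}]'

```text
time_s: 11.07
ee_pos: [648.7, -10.4, 234.8]
ee_rot: [-179.7, -0.0, 91.5]
force: [-0.3, 0.3, 0.1]
gripper_width: 63.7
gripper_force: 0.0
```

>>> arm_command --rows '[{"delta_pos":[0,0,20],"roll":0,"jaw":70},{"delta_pos":[0,0,40],"roll":0,"jaw":70},{"delta_pos":[0,0,57],"roll":0,"jaw":70},{"delta_pos":[0,0,57],"roll":0,"jaw":70}]'

```text
time_s: 11.4
ee_pos: [649.3, -10.5, 178.0]
ee_rot: [-179.8, -0.0, 91.5]
force: [-0.8, -0.2, -0.7]
gripper_width: 63.6
gripper_force: 0.0
```

>>> arm_command --squeeze 12 --rows '[{"delta_pos":[0,0,0],"roll":0,"jaw":0},{"delta_pos":[0,0,0],"roll":0,"jaw":0},{"delta_pos":[0,0,0],"roll":0,"jaw":0},{"delta_pos":[0,0,0],"roll":0,"jaw":0},{"delta_pos":[0,0,0],"roll":0,"jaw":0},{"delta_pos":[0,0,0],"roll":0,"jaw":0},{"delta_pos":[0,0,0],"roll":0,"jaw":0},{"delta_pos":[0,0,0],"roll":0,"jaw":0},{"delta_pos":[0,0,0],"roll":0,"jaw":0},{"delta_pos":[0,0,0],"roll":0,"jaw":0}]'

```text
time_s: 12.23
ee_pos: [651.6, -11.1, 179.3]
ee_rot: [179.9, 0.1, 91.5]
force: [2.2, -2.4, 0.6]
gripper_width: 13.8
gripper_force: 12.0
```

The bar is gripped: width 13.8 mm, 12 N. Now I'll tip the rover back along the arc of radius 205 mm.

>>> arm_command --rows '[{"delta_pos":[0,-6,-3.4],"roll":0,"jaw":0},{"delta_pos":[0,-12.7,-6.7],"roll":0,"jaw":0},{"delta_pos":[0,-17.4,-8.9],"roll":0,"jaw":0},{"delta_pos":[0,-22,-10.9],"roll":0,"jaw":0},{"delta_pos":[0,-26.8,-12.9],"roll":0,"jaw":0},{"delta_pos":[0,-31.6,-14.7],"roll":0,"jaw":0},{"delta_pos":[0,-36.4,-16.4],"roll":0,"jaw":0},{"delta_pos":[0,-41.3,-17.9],"roll":0,"jaw":0},{"delta_pos":[0,-46.2,-19.4],"roll":0,"jaw":0},{"delta_pos":[0,-51.1,-20.7],"roll":0,"jaw":0},{"delta_pos":[0,-56.1,-21.9],"roll":0,"jaw":0},{"delta_pos":[0,-61.1,-23],"roll":0,"jaw":0},{"delta_pos":[0,-61.1,-23],"roll":0,"jaw":0},{"delta_pos":[0,-61.1,-23],"roll":0,"jaw":0}]'

```text
time_s: 13.4
ee_pos: [589.0, -12.0, 201.8]
ee_rot: [-179.9, -0.0, 91.5]
force: [1.5, -3.2, 2.1]
gripper_width: 13.4
gripper_force: 12.0
```

>>> arm_command --rows '[{"delta_pos":[0,-5,-0.9],"roll":0,"jaw":0},{"delta_pos":[0,-10,-1.8],"roll":0,"jaw":0},{"delta_pos":[0,-15,-2.4],"roll":0,"jaw":0},{"delta_pos":[0,-20,-3],"roll":0,"jaw":0},{"delta_pos":[0,-25,-3.3],"roll":0,"jaw":0},{"delta_pos":[0,-30,-3.6],"roll":0,"jaw":0},{"delta_pos":[0,-34,-3.7],"roll":0,"jaw":0},{"delta_pos":[0,-38,-3.8],"roll":0,"jaw":0},{"delta_pos":[0,-38,-3.8],"roll":0,"jaw":0},{"delta_pos":[0,-38,-3.8],"roll":0,"jaw":0},{"delta_pos":[0,-38,-3.8],"roll":0,"jaw":0}]'

```text
time_s: 14.32
ee_pos: [551.6, -13.1, 205.7]
ee_rot: [-180.0, 0.0, 91.5]
force: [0.2, -2.0, 0.5]
gripper_width: 13.6
gripper_force: 12.0
```

```bash
python3 - <<'E'
from leg import *
F=[];P=[]
for i in range(4):
    s,W=cloud("side");F.append(s["force"]);P.append(s["ee_pos"])
print(np.mean(F,0),np.mean(P,0),s["gripper_width"],s["gripper_force"])
f=env.grab_frame("side");cv2.imwrite("pics/s6.png",cv2.resize(f["img"][160:280,190:340],None,fx=5,fy=5,interpolation=2))
# foot: lowest part of leg
q=W[(W[:,0]<500)&(W[:,0]>400)&(W[:,1]<-40)&(W[:,1]>-110)&(W[:,2]>12)&(W[:,2]<140)]
for z in range(10,140,15):
    w=q[(q[:,2]>=z)&(q[:,2]<z+15)]
    if len(w):print(z,len(w),w.mean(0).round(1),w.min(0).round())
E
```

```text
[ 0.59512276 -3.14821251  0.3041307 ] [551.71091879 -13.08432965 205.64047627] 13.675169264938877 11.98991060256958
10 16 [437.1 -74.7  18.7] [430. -83.  12.]
25 21 [442.5 -74.7  31.7] [434. -81.  25.]
40 11 [449.  -74.   47.8] [444. -83.  41.]
55 11 [453.3 -72.7  61.8] [446. -79.  56.]
70 22 [475.9 -69.9  78.8] [454. -97.  71.]
85 15 [470.6 -68.8  90.1] [459. -86.  85.]
100 22 [477.5 -65.  108.8] [465. -82. 101.]
115 42 [479.7 -64.2 122.5] [459. -81. 115.]
130 35 [486.5 -65.4 136.1] [468. -96. 130.]
```

View pics/s6.png

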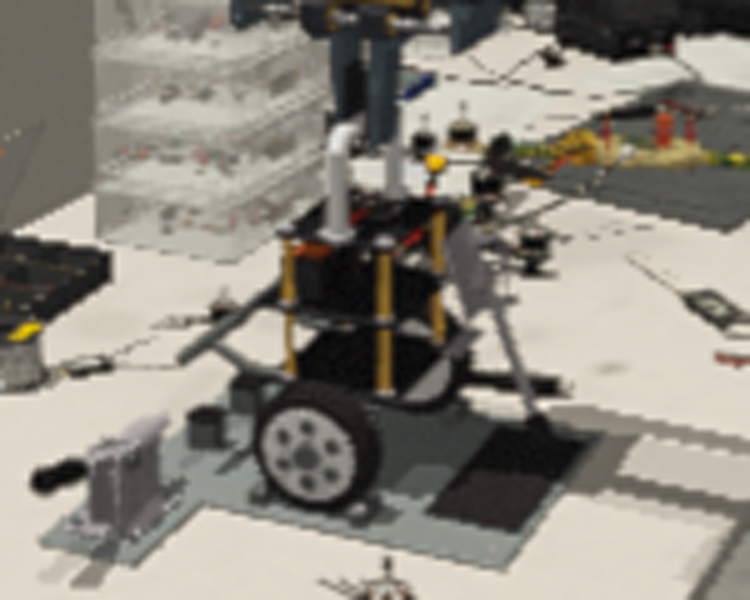

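The picture shows the rover upright in the gripper, with the foot at (540,425) at the plate and the lever still over. A small last step will settle the foot onto the plate.

>>> arm_command --rows '[{"delta_pos":[0,-1,0],"roll":0,"jaw":0},{"delta_pos":[0,-2,0],"roll":0,"jaw":0},{"delta_pos":[0,-2,0],"roll":0,"jaw":0},{"delta_pos":[0,-2,0],"roll":0,"jaw":0},{"delta_pos":[0,-2,0],"roll":0,"jaw":0},{"delta_pos":[0,-2,0],"roll":0,"jaw":0}]'

```text
time_s: 15.07
ee_pos: [549.7, -13.1, 205.7]
ee_rot: [-180.0, 0.0, 91.5]
force: [0.0, -2.0, -0.1]
gripper_width: 13.5
gripper_force: 12.0
```

```bash
python3 - <<'E'
from leg import *
F=[];P=[]
for i in range(8):
    s,W=cloud("side");F.append(s["force"]);P.append(s["ee_pos"])
print(np.mean(F,0),np.mean(P,0),np.std(P,0),s["gripper_width"],s["gripper_force"],s["time_s"])
# frame tilt: bar vs bumper/top deck posts
q=W[(np.abs(W[:,1]-30)<14)&(W[:,0]>520)&(W[:,0]<590)&(W[:,2]>197)&(W[:,2]<262)]
for z in range(197,262,10):
    w=q[(q[:,2]>=z)&(q[:,2]<z+10)]
    if len(w):print(z,len(w),w.mean(0).round(1))
E
```

```text
[ 0.86747497 -2.29113047 -0.58831101] [549.68141168 -13.11506083 205.68430486] [0.00516208 0.01503567 0.01002466] 13.57901102608677 11.989377737045288 15.4167
197 11 [543.7  37.3 201.5]
207 12 [544.2  37.3 211.6]
217 12 [544.2  37.2 221.9]
227 12 [543.7  38.2 232.6]
237 12 [544.3  37.  242.4]
247 16 [543.4  32.6 252.6]
257 9 [545.3  26.8 259.4]
```

```bash
python3 -c "
from workcell import env
print(env.job_done())"
```

```text
the job is handed in; nothing more can be done
None
```

I handed the job in at about 15.4 s, but the hand-in returned no verdict. At that point the lever was thrown right over, the kickstand was down at its stop, and the rover was upright (its post vertical to about 0.01 rad), held still by the bar at 12 N. I did not measure the foot's contact with the plate.

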